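# Close the bayonet filter housing

## Robot

A 6-joint arm with a two-finger parallel gripper is mounted at the origin on a cart in front of the work surface, level with it; the furniture and walls round the work are solid. World frame = base frame: x ahead of the robot, y to its left, z up, the work surface at z = 0. Lengths are in mm, angles in degrees, forces in N, time in s.
With the tool pointing down it reaches from about 300 to 850 mm from the base axis. Payload 4.2 kg.
Tool frame: the origin (TCP) lies at the very end of the fingers, on their centre line; the grasp point (between the pads) lies 19 mm behind it (env.tcp_to_grasp is the distance from the TCP to the grasp point, in mm); z points along the fingers, y is the line along which they close (so a half turn about z gives the same grasp; the last joint's range is limited). The gripper opens to 91 mm and grips with 3 to 60 N. Pads are 32 mm wide; open, the fingers measure 118 mm over their backs; the gripper's body (76 mm by 178 mm) begins 60 mm behind the grasp point.
Start: joints at [67.437, 18.312, 89.639, -0, 72.044, -1.146], TCP at [209.968, 535.31, 213.976] pointing down, gripper open.
Joint ranges: [-177.97, 177.97], [-48.28, 115.42], [12.27, 149.76], [-77.06, 257.06], [2.81, 150.46], [-146.56, 146.56]. Speed limits (degrees/s): [147.25, 147.25, 180, 180, 180, 180].

## Interface

Orientations are given as [roll, pitch, yaw] about the fixed x, y, z axes, in that order (R = Rz(yaw) Ry(pitch) Rx(roll)).
In Python, from workcell import env gives the robot as it stands.
- The arm moves only by the tool move_arm, never from a script. Its argument "plan" is a list of rows, each a list of 3 entries, a list of its own where there are three numbers: the shift along the world's x, y, z in cm, then the turn about the world's z in degrees, then the closure, from 0 (fully open) to 1 (shut). In form: [[[x, y, z], turn, claw], ...]. A call has 1 to 5 rows; each row shifts and turns the commanded pose from where the row before left it; what a row does not reach is not made up. A row lasts 1/10 s, in which the tool goes at most 50 mm and 8.59 degrees, less where a joint would pass 70% of its speed; a pose out of reach is approached as far as the arm can. A call is refused whole if a number of a shift passes 5 or a number of a turn 8.59, either way. A call with a gripper value outside its range is refused whole. The fingers move at their own pace and stop on an object; "squeeze" is the grip in N (left out, the last holds). Time passes only in rows, so rows that do not move let the fingers close. It gives the time, the measured TCP pose, the force, the opening and the grip force at its end, in the units of the state.
- env.state(): the state, without advancing time (a new reading comes with each control period).
- env.grab_frame(name): name is "side" or "top" or "wrist"; returns a dict with "frame" (400x640x3 uint8, red, green, blue), "z_map" (400x640 float32, mm along the optical axis (not along the pixel's ray), 0 where there is no reading), "fovy" (degrees; the focal length in pixels is half the picture's height over the tangent of half this angle, whatever the lens; pixels are square), "cx", "cy" (the principal point, pixels), "position" and "orientation" of the camera in the world. Camera axes: x right, y down, z forward; pixel columns grow to the right and rows downward; lengths in mm; the calibration is good to about 2 mm. A picture is of the moment at which its call begins.
- env.job_done(): hands the job in; it is judged then, once.
Trained networks look in a picture, given as the dict that the camera call returned (one of the last four; its "shot" number tells which), for a name from the list of things; names that differ only in an ending like _2 or _b are one class to them, and where a whole thing is asked for, a point or a joint stands for the part that bears it (a point fixed in the world has none). Each returns a list of dicts, best first, with "score" (0 to 1); they miss things now and then, are a little off and sometimes report something else, mostly with a low value. They report only what shows in the picture. A call takes as long as a camera call. They do not tell look-alikes from the thing itself.
- env.search_frame(picture, label): "point" ([column, row] in pixels, amid what is visible of it).
- env.landmark_of(picture, label): "point" ([column, row] in pixels: a listed point, or the origin of a listed thing).
The state is a dict: "time_s": time; "qpos": joint angles; "qvel": joint speeds; "effort": joint torques, N m; "ee_pos": TCP position; "ee_rot": TCP orientation; "force": force on the tool from outside, world axes, zero at the start; "torque": the same for the moment, N m; "gripper_width": finger opening in mm; "gripper_force": force on a finger pad.
Only numpy, scipy, OpenCV 4.12 (cv2) and the standard library are available. Lean on these libraries where they do the work, as an engineer would, in place of code of your own. Each camera call takes 0.05 s, during which the arm holds its last target. There are 200 camera calls.

## Task

Close the blue filter housing with the green bayonet cap: set the cap in with its two lugs in the two slots, push it down against the spring, turn it clockwise (seen from above) to the stop, and let go so that it stays locked. Leave the orange cap where it is.

Things in the scene. Friction and masses are not known exactly. Their poses are not given: they have to be found in the camera images.
- housing: Fixed filter housing: blue drum 104 mm across, 40 mm high, on a dark 124 mm square foot; brass nipples at the sides. Origin on its axis at table level, z up. Lugs can turn only clockwise (seen from above) under its metal flange, 60 deg from the middle of the slots to fixed stops; there they lie along the housing's x axis (locked; two white rim dots show this line).
- bore (a point): Centre of the bore, level with the flange's top, 40 mm above the housing's origin, same axes. Flange 7 mm thick. Bore 54 mm wide, plus two facing slots out to 40 mm from the axis, each 42 deg wide, middles 60 deg counter-clockwise from housing +x and -x. Inside, a black sprung disc, its top 7 mm below this point; it goes down 16 mm (2.4 N rising to 7 N) and lifts an unlocked cap.
- green_cap: Loose green cap, ~120 g, upright on the table. Origin at its underside's centre, z up. Plug 44 mm wide; 2 lugs on the x axis (10 mm wide, tips at 35 mm, z 3-10 mm); round plate 64 mm, z 22-28; grip bar on top along x, 56 long, 16 thick, z 28-58: pinch from above. Half turn is the same. Origin over table: plate meets flange at 18 mm, lugs free to turn below 23, locked and released rests at 23.
- orange_cap: A second cap of the same shape and size, orange, upright on the table; not to be used or moved. Origin and axes as for the green cap.
Things that resemble listed ones, but are neither listed nor needed, are in the scene too. Several things have the shape of the green_cap; the one meant has the colours described above.

How it is judged:
By the outcome, as a careful person would: the job done as asked, in the order asked, and still so for the second after the job is handed in, with the robot touching nothing.
It also fails if it takes over 35 s, if anything falls off the work surface, if the arm or the gripper's body presses on something with over 40 N, if the wrist force passes 120 N, or if a joint passes its speed limit or range.

## Working session

There is one attempt and no reset: what is moved stays moved. The work goes in short steps, Python scripts to look and compute and a tool call to move; the robot and the scene stay as the last step left them, time stands still between calls to the robot, and variables do not carry over. Pictures are saved under pics/ and viewed, at most 10 in all, crops included, and the job is handed in when it is done.

Besides the shell and the picture viewer there is one more tool, called after ">>>" as name(argument=value, ...), one argument or row to a line, values as JSON. move_arm: Moves the arm, as the interface text tells. Its arguments: {"type":"object","properties":{"plan":{"type":"array","items":{"type":"array"}},"squeeze":{"type":"number"}},"required":["plan"]}

```bash
mkdir -p pics
cat > h.py <<'E'
import numpy as np, cv2
from scipy.spatial.transform import Rotation as R
from workcell import env
def rot(o):
    o=np.array(o,float)
    return o if o.shape==(3,3) else R.from_euler('xyz',o,degrees=True).as_matrix()
def f(p): return 200/np.tan(np.radians(p['fovy'])/2)
def ray(p,uv):
    d=np.array([(uv[0]-p['cx'])/f(p),(uv[1]-p['cy'])/f(p),1]); return rot(p['orientation'])@d
def at_z(p,uv,z):
    d=ray(p,uv); c=np.array(p['position']); return c+d*(z-c[2])/d[2]
def cloud(p):
    v,u=np.mgrid[0:400,0:640]; d=np.stack([(u-p['cx'])/f(p),(v-p['cy'])/f(p),np.ones(u.shape)],-1)*p['z_map'][...,None]
    return d@rot(p['orientation']).T+np.array(p['position'])
def save(p,n,crop=None,s=1):
    im=p['frame'][...,::-1]
    if crop: a,b,c,d=crop; im=im[b:d,a:c]
    cv2.imwrite('pics/'+n,cv2.resize(im,None,fx=s,fy=s,interpolation=cv2.INTER_CUBIC))
E
python3 - <<'E'
from h import *
for n in ['top','side']:
    p=env.grab_frame(n); save(p,n+'1.png'); print(n,p['position'],p['orientation'],p['fovy'],p['cx'],p['cy'])
    for l in ['housing','bore','green_cap','orange_cap']:
        for r in env.landmark_of(p,l): print(l,r['score'],r['point'],at_z(p,r['point'],40 if l=='bore' else 0).round(0))
E
```

```text
top [335.2992767  364.89355082 945.62781668] [-1.71097878e+02 -5.41463695e-03 -9.11707554e+01] 45.70609799587666 314.3376668847833 199.1981728982858
housing 0.56 [355.5, 122.2] [643. 273.   0.]
bore 0.7 [362.2, 114.0] [647. 263.  40.]
green_cap 0.84 [306.3, 275.1] [333. 381.   0.]
green_cap 0.67 [356.5, 196.7] [487. 277.   0.]
orange_cap 0.96 [383.2, 249.3] [380. 227.   0.]
side [ 242.71105339 1069.52732636  530.68603948] [-121.00575086    0.69401472 -161.27332016] 45.24678685186824 320.2138757925554 203.44975249618045
housing 0.8 [267.3, 205.1] [638. 276.   0.]
bore 0.59 [265.7, 186.8] [642. 268.  40.]
green_cap 0.87 [399.7, 260.5] [333. 380.   0.]
green_cap 0.73 [336.3, 213.6] [487. 264.   0.]
green_cap 0.7 [341.0, 251.0] [441. 385.   0.]
green_cap 0.63 [308.7, 293.9] [458. 513.   0.]
orange_cap 0.78 [392.7, 210.3] [379. 216.   0.]
orange_cap 0.65 [269.2, 185.1] [670. 193.   0.]
orange_cap 0.19 [340.5, 252.3] [441. 389.   0.]
```

View pics/top1.png

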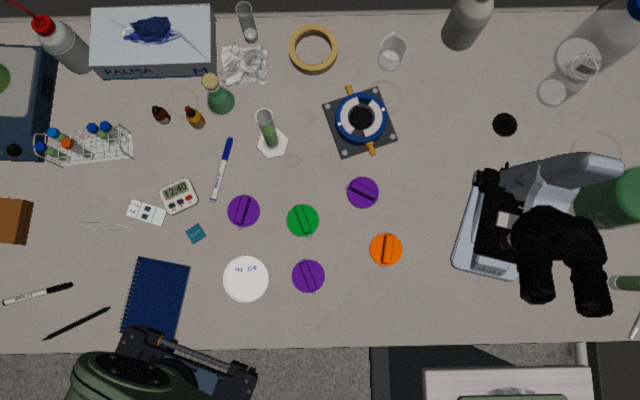

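View pics/side1.png

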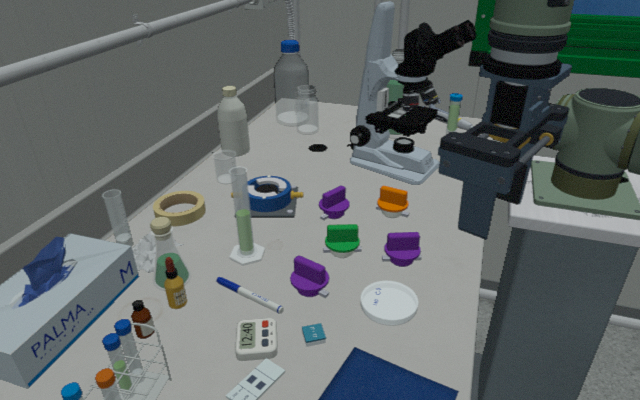

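The top view shows cap shapes: purple at (243,211), (308,276) and (363,192), green at (303,220) and orange at (386,249). The blue housing is at (361,120). The only green one is at (303,220), so I choose that. I'll check it in a crop and measure it with the housing.

Run:
```python
from h import *
ps={n:env.grab_frame(n) for n in ['top','side']}
for n,p in ps.items():
    X=cloud(p); hsv=cv2.cvtColor(p['frame'],cv2.COLOR_RGB2HSV); H,S,V=[hsv[...,i].astype(int) for i in range(3)]
    near=np.hypot(X[...,0]-441,X[...,1]-385)<60
    g=near&(H>45)&(H<80)&(S>120)
    for lo,hi in [(50,66),(20,33)]:
        P=X[g&(X[...,2]>lo)&(X[...,2]<hi)]
        if len(P)<5: continue
        r=cv2.minAreaRect(P[:,:2].astype(np.float32)); e=np.linalg.svd(P[:,:2]-P[:,:2].mean(0))[2][0] if len(P)<5000 else 0
        print(n,'green',lo,len(P),P.mean(0).round(1),r,np.degrees(np.arctan2(e[1],e[0])))
    nh=np.hypot(X[...,0]-645,X[...,1]-268)<90
    b=nh&(H>95)&(H<125)&(S>130)&(X[...,2]>30)&(X[...,2]<48)
    P=X[b]; print(n,'drum',len(P),P.mean(0).round(1),cv2.minEnclosingCircle(P[:,:2].astype(np.float32)),np.median(P[:,2]))
p=ps['top']
a=cv2.resize(p['frame'][80:160,320:400],(400,400),interpolation=cv2.INTER_CUBIC)
b=cv2.resize(p['frame'][190:250,273:333],(400,400),interpolation=cv2.INTER_CUBIC)
cv2.imwrite('pics/crop1.png',np.hstack([a,b])[...,::-1])
```

```text
top green 50 244 [437.7 385.7  56.7] ((438.06353759765625, 385.7575378417969), (54.79740524291992, 15.914976119995117), 20.27730941772461) -159.82496836766123
top green 20 543 [437.7 386.   27.4] ((438.7540588378906, 385.76019287109375), (60.41545104980469, 59.08458709716797), 88.92804718017578) -70.63738275709906
top drum 681 [636.5 266.9  38.9] ((641.0184936523438, 266.31256103515625), 52.35234069824219) 39.25238693844051
side green 50 226 [437.8 392.4  56.1] ((438.1929931640625, 390.6776123046875), (53.11175537109375, 14.549453735351562), 17.93875503540039) -161.314723591124
side green 20 338 [434.  403.5  28.6] ((436.6573181152344, 401.6461181640625), (60.298866271972656, 38.52042007446289), 11.031149864196777) -163.52098382376286
side drum 361 [623.8 287.8  37.8] ((638.890625, 269.3264465332031), 52.26626968383789) 39.06189278564267
```

View pics/crop1.png

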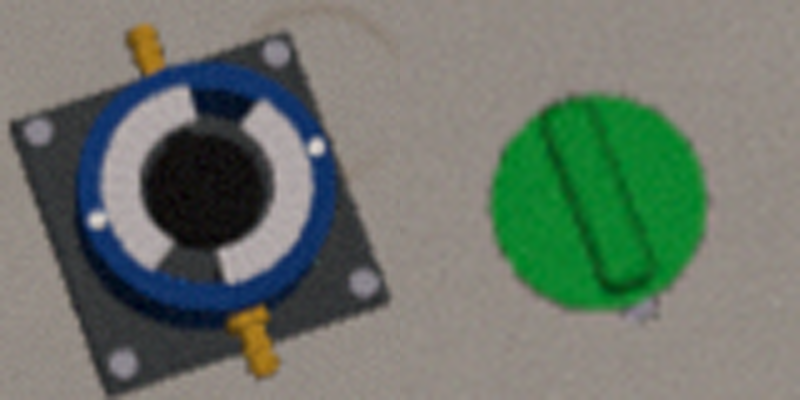

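The crops show the green cap with its bar at about 20° and a grey lug tip at (640,310). The housing has white dots at (97,219) and (317,147), and its slots are at (222,105) and (190,265), so it matches the description. Next I compute its axes and the grasp turns.

Run:
```python
from h import *
p=env.grab_frame('top')
q=lambda u,v:at_z(p,(320+u/5-.4,80+v/5-.4),40)
a,b,c,d=q(97,219),q(317,147),q(222,105),q(190,265)
ang=lambda v:np.degrees(np.arctan2(v[1],v[0]))
print((a+b)/2,ang(b-a),ang(c-d))
s=env.state(); print(s['time_s'],s['ee_pos'],s['ee_rot'],s['gripper_width'],s['force'])
M=rot(s['ee_rot']); print(M.round(3),'tool y ang',ang(M[:,1]))
print('tube',at_z(p,(265,145),0),at_z(p,(265,115),100))
```

```text
[642.07837489 265.73621069  40.        ] -72.45095561008071 -12.885338813258514
0.65 [209.95348522 535.33846467 214.02562684] [1.79987956e+02 2.84794389e-04 1.58586707e+02] 91.14716994576281 [ 0.01458504 -0.65821252 -0.10981004]
[[-0.931  0.365  0.   ]
 [ 0.365  0.931  0.   ]
 [-0.     0.    -1.   ]] tool y ang 68.5867069977641
tube [598.09264236 460.77926716   0.        ] [627.67052894 450.39001509 100.        ]
```

>>> move_arm(
  plan=[
    [[3.5,-2.3,-1],7,0],
    [[3.5,-2.3,-1],7,0],
    [[3.5,-2.3,-1],7,0],
    [[3.5,-2.3,-1],7,0],
    [[3.5,-2.3,-1],7,0],
  ],
)

```text
time_s: 1.15
ee_pos: [386.2, 419.4, 163.8]
ee_rot: [180.0, 0.0, -166.1]
force: [0.0, 0.5, 0.4]
gripper_width: 91.1
gripper_force: 0.0
```

>>> move_arm(
  plan=[
    [[3.3,-2,-1],6.5,0],
    [[2,-1.4,-0.5],0,0],
    [[0,0,0],0,0],
  ],
)

```text
time_s: 1.45
ee_pos: [440.0, 384.2, 148.0]
ee_rot: [-179.9, -0.1, -160.1]
force: [0.7, 0.3, -0.0]
gripper_width: 90.9
gripper_force: 0.0
```

```bash
cat > w.py <<'E'
from h import *
s=env.state(); M=rot(s['ee_rot']); print(s['time_s'],np.round(s['ee_pos'],1),'yang',np.degrees(np.arctan2(M[1,1],M[0,1])).round(1),s['gripper_width'],np.round(s['force'],1),s['gripper_force'])
def green(n,lo=46,hi=300,dz=0):
    p=env.grab_frame(n)
    X=cloud(p); hsv=cv2.cvtColor(p['frame'],cv2.COLOR_RGB2HSV); H,S=hsv[...,0],hsv[...,1]
    g=(H>45)&(H<80)&(S>120)&(X[...,2]>lo)&(X[...,2]<hi)&(p['z_map']>0)&(np.hypot(X[...,0]-s['ee_pos'][0],X[...,1]-s['ee_pos'][1])<60)
    P=X[g]
    if len(P)<10: print(n,'none'); return p
    m=P[:,:2]; r=cv2.minAreaRect(m.astype(np.float32)); e=np.linalg.svd(m-m.mean(0),full_matrices=False)[2][0]
    print(n,len(P),P.mean(0).round(1),np.round(r[0],1),np.round(r[1],1),np.degrees(np.arctan2(e[1],e[0])).round(1),'z',np.percentile(P[:,2],[5,50,95]).round(1)); return p
E
python3 - <<'E'
from w import *
p=green('wrist',50,66); save(p,'wrist1.png'); green('top',50,66)
E
```

```text
1.45 [440.  384.2 148. ] yang 109.9 90.94527063695608 [ 0.7  0.3 -0. ] 0.0
wrist 1258 [437.1 387.6  56.8] [438.4 388.4] [54.7 15.7] 19.5 z [53.9 57.  58.4]
top 49 [416.9 378.3  56.5] [416.9 378.2] [10.3 15.3] 112.6 z [51.9 56.6 60.1]
```

View pics/wrist1.png

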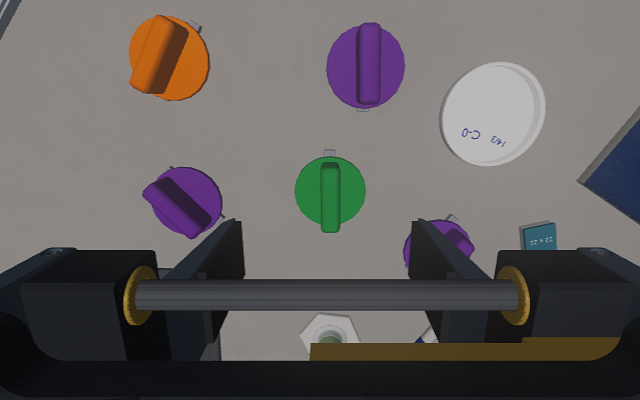

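The wrist view shows the green bar upright at (330,195), between the fingers (about 235 and 415). The other caps stay clear of the finger paths.

>>> move_arm(
  plan=[
    [[-0.2,0.25,-3.5],0,0],
    [[0,0,-3.5],0,0],
    [[0,0,-2.6],0,0],
    [[0,0,-2.0],0,0],
    [[0,0,0],0,0.4],
  ],
  squeeze=30,
)

```text
time_s: 2.05
ee_pos: [433.2, 388.6, 30.8]
ee_rot: [-179.9, -0.3, -159.8]
force: [-0.0, -0.6, -0.3]
gripper_width: 85.8
gripper_force: 0.0
```

>>> move_arm(
  plan=[
    [[0,0,0],0,1],
    [[0,0,0],0,1],
    [[0,0,0],0,1],
    [[0,0,0],0,1],
    [[0,0,0],0,1],
  ],
)

```text
time_s: 2.55
ee_pos: [436.2, 389.0, 33.6]
ee_rot: [180.0, 0.1, -159.9]
force: [-0.0, -0.2, -0.4]
gripper_width: 46.0
gripper_force: 0.0
```

>>> move_arm(
  plan=[
    [[0,0,0],0,1],
    [[0,0,0],0,1],
    [[0,0,0],0,1],
    [[0,0,0],0,1],
    [[0,0,0],0,1],
  ],
)

```text
time_s: 3.05
ee_pos: [435.9, 388.6, 32.8]
ee_rot: [-180.0, -0.0, -159.9]
force: [-0.0, -0.1, -0.1]
gripper_width: 16.0
gripper_force: 30.0
```

Run:
```python
from w import *
p=green('wrist',20,70)
```

```text
3.05 [435.9 388.6  32.8] yang 110.1 16.007996869347068 [-0.  -0.1 -0.1] 29.993323981761932
wrist 4760 [424.5 385.2  42.6] [432.2 388.2] [53.7 53.8] 12.2 z [26.5 47.  58. ]
```

>>> move_arm(
  plan=[
    [[0,0,2],0,1],
    [[0,0,3.2],0,1],
    [[0,0,3],0,1],
    [[2,-1.2,0],-6,1],
    [[3.2,-1.9,0],-6.5,1],
  ],
)

```text
time_s: 3.6
ee_pos: [487.4, 358.8, 116.2]
ee_rot: [179.9, 0.1, -172.5]
force: [0.9, 1.0, -0.7]
gripper_width: 15.8
gripper_force: 30.0
```

>>> move_arm(
  plan=[
    [[3.2,-1.9,0],-6.5,1],
    [[3.2,-1.9,0],-6.5,1],
    [[3.2,-1.9,0],-6,1],
    [[3.2,-1.9,0],-1,1],
    [[2.2,-1.3,0],0,1],
  ],
)

```text
time_s: 4.1
ee_pos: [639.7, 267.2, 114.3]
ee_rot: [-180.0, -0.0, 167.5]
force: [0.0, 0.3, -2.1]
gripper_width: 15.8
gripper_force: 30.0
```

>>> move_arm(
  plan=[
    [[0,0,0],0,1],
    [[0,0,0],0,1],
    [[0,0,0],0,1],
  ],
)

```text
time_s: 4.4
ee_pos: [636.8, 269.3, 114.6]
ee_rot: [-180.0, -0.1, 167.6]
force: [-0.3, -0.0, -1.8]
gripper_width: 15.6
gripper_force: 30.0
```

Run:
```python
from w import *
p=green('wrist',120,180); save(p,'wrist2.png')
p=green('top',90,180);p=green('side',90,180); save(p,'side2.png',(160,80,420,260),2.5)
```

```text
4.4 [636.8 269.3 114.6] yang 77.6 15.593302135187471 [-0.3 -0.  -1.8] 29.99289482831955
wrist 2602 [628.5 271.7 137.1] [636.5 265.2] [35.8 55.5] -12.9 z [126.8 138.5 139.9]
top 344 [619.5 272.2 122. ] [624.3 269.5] [37.7 50. ] 77.1 z [107.  115.4 140.9]
side 348 [629.1 282.3 118.5] [634.8 279.6] [59.2 47.5] 10.0 z [107.7 111.7 140.4]
```

View pics/wrist2.png

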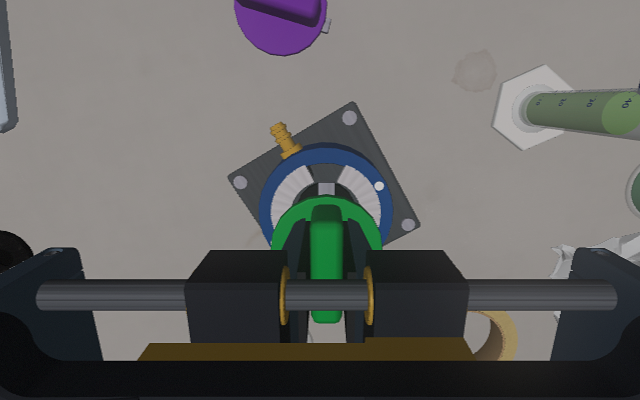

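The wrist view shows the cap held, its lug (326,188) over the slot between the pale flange halves. I'll measure the cap-to-bore offset in this same camera.

Run:
```python
from w import *
from scipy.optimize import least_squares
p=env.grab_frame('wrist'); X=cloud(p); hsv=cv2.cvtColor(p['frame'],cv2.COLOR_RGB2HSV); H,S,V=[hsv[...,i].astype(int) for i in range(3)]
t=np.array(s['ee_pos'])
g=(H>45)&(H<80)&(S>120)&(np.hypot(X[...,0]-t[0],X[...,1]-t[1])<60)
u=np.array([np.cos(np.radians(-12.4)),np.sin(np.radians(-12.4))]); w=np.array([-u[1],u[0]])
B=X[g&(X[...,2]>136)&(X[...,2]<145)][:,:2]; c=B-t[:2]
print('bar along',np.percentile(c@u,[0,1,99,100]).round(1),'across',np.percentile(c@w,[1,99]).round(1))
def circ(P,r):
    return least_squares(lambda q:np.hypot(P[:,0]-q[0],P[:,1]-q[1])-r,P.mean(0)+[5,0],loss='soft_l1').x
def edge(mask,z):
    mask=mask.astype(np.uint8); k=cv2.findContours(mask,cv2.RETR_EXTERNAL,cv2.CHAIN_APPROX_NONE)[0]
    k=max(k,key=cv2.contourArea)[:,0]; return np.array([at_z(p,x,z)[:2] for x in k])
Pl=edge(g,110); c=(Pl-t[:2])  # plate rim top z= 82+28=110
far=(c@u<-15)&(np.abs(c@w)<30)
for sg in (-1,1):
    f_=(sg*(c@u)>12)&(np.abs(c@w)<31); 
    if f_.sum()>20: q=circ(Pl[f_],32); print('plate',sg,f_.sum(),(q-t[:2]).round(1),((q-t[:2])@u).round(1),((q-t[:2])@w).round(1))
b=(H>95)&(H<125)&(S>110)&(np.hypot(X[...,0]-642,X[...,1]-266)<75)&(X[...,2]>36)&(X[...,2]<46)
P=X[b][:,:2]; print(len(P),np.median(X[b][:,2]))
bb=edge(b,40); r=np.hypot(*(bb-[642,266]).T); k=(r>47)&(r<57); 
q=circ(bb[k],52); print('drum outer',k.sum(),q.round(1),'rel tcp',(q-t[:2]).round(1))
r=np.hypot(*(P-q).T); print(np.percentile(r,[1,50,99]).round(1))
```

```text
4.55 [637.1 269.6 115.1] yang 77.7 15.457183767874168 [-0.2  0.5 -1.7] 29.992838501930237
bar along [-26.  -25.1  28.   29. ] across [-7.4  8.1]
plate -1 168 [ 3.1 -0.5] 3.1 0.2
plate 1 57 [ 49.5 -10.5] 50.6 0.4
2948 39.373087715157325
drum outer 284 [642.8 267.5] rel tcp [ 5.7 -2.1]
[41.3 47.4 52. ]
```

>>> move_arm(
  plan=[
    [[0.33,-0.19,-1.5],0,1],
    [[0,0,-1.5],0,1],
    [[0,0,-1.2],0,1],
    [[0,0,0],0,1],
    [[0,0,0],0,1],
  ],
  squeeze=45,
)

```text
time_s: 5.1
ee_pos: [641.0, 266.8, 72.1]
ee_rot: [-180.0, -0.1, 167.6]
force: [0.3, 0.2, -1.7]
gripper_width: 16.0
gripper_force: 45.0
```

Run:
```python
from w import *
p=env.grab_frame('side'); save(p,'side3.png',(200,130,340,235),5)
```

```text
5.1 [641.  266.8  72.1] yang 77.6 15.953767989616775 [ 0.3  0.2 -1.7] 44.99362528324127
```

View pics/side3.png

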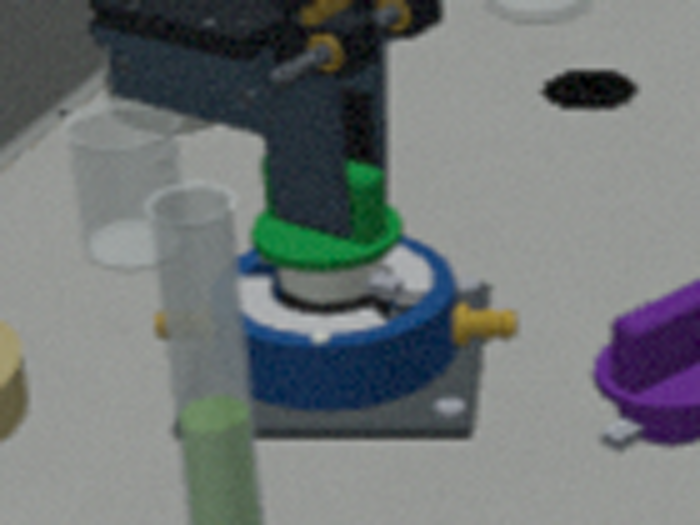

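The plug is entering the bore centrally, with the lug at (385,285) over its slot. Now I press down.

>>> move_arm(
  plan=[
    [[-0.05,0,-0.4],0,1],
    [[0,0,-0.4],0,1],
    [[0,0,-0.4],0,1],
    [[0,0,-0.3],0,1],
    [[0,0,0],0,1],
  ],
)

```text
time_s: 5.65
ee_pos: [641.2, 267.1, 58.3]
ee_rot: [180.0, 0.1, 167.6]
force: [-0.1, 0.1, 2.3]
gripper_width: 15.8
gripper_force: 45.0
```

>>> move_arm(
  plan=[
    [[0,0,-0.3],0,1],
    [[0,0,-0.1],0,1],
    [[0,0,0],0,1],
    [[0,0,0],0,1],
  ],
)

```text
time_s: 6.05
ee_pos: [641.2, 267.1, 54.4]
ee_rot: [180.0, 0.1, 167.6]
force: [0.9, -0.6, 4.1]
gripper_width: 15.6
gripper_force: 45.0
```

>>> move_arm(
  plan=[
    [[0,0,-0.15],0,1],
    [[0,0,0],0,1],
    [[0.02,0.02,0],-5,1],
    [[0.02,0.02,0],-5,1],
    [[0,0,0],0,1],
  ],
)

```text
time_s: 6.55
ee_pos: [641.0, 267.3, 52.5]
ee_rot: [-180.0, -0.0, 157.6]
force: [1.5, 0.7, 4.6]
gripper_width: 15.7
gripper_force: 45.0
```

>>> move_arm(
  plan=[
    [[0.02,0.02,0],-6,1],
    [[0.02,0.02,0],-6,1],
    [[0.02,0.02,0],-6,1],
    [[0.02,0.02,0],-6,1],
    [[0,0,0],0,1],
  ],
)

```text
time_s: 7.05
ee_pos: [641.8, 268.1, 52.5]
ee_rot: [-180.0, -0.0, 133.7]
force: [-0.9, -1.1, 3.8]
gripper_width: 15.5
gripper_force: 45.0
```

Run:
```python
from w import *
print(s['torque'])
p=green('wrist',60,90); p=green('top',30,100)
```

```text
7.05 [641.8 268.1  52.5] yang 43.7 15.53811716182979 [-0.9 -1.1  3.8] 44.998719692230225
[-0.00211983  0.08933026 -0.04692522]
wrist 2547 [635.8 274.   75.3] [642.8 266.7] [27.  55.4] -46.6 z [66.1 76.5 77.8]
top 226 [626.5 276.6  55.4] [628.5 271.6] [61.2 33.3] 58.9 z [44.6 48.4 77.7]
```

>>> move_arm(
  plan=[
    [[0.02,0.02,0],-6,1],
    [[0.02,0.02,0],-6,1],
    [[0.01,0.02,0],-6,1],
    [[0,0,0],-4,1],
    [[0,0,0],0,1],
  ],
)

```text
time_s: 7.65
ee_pos: [642.6, 268.7, 52.5]
ee_rot: [180.0, 0.0, 111.7]
force: [-0.8, 0.3, 4.0]
gripper_width: 16.0
gripper_force: 45.0
```

Run:
```python
from w import *
print(s['torque'])
```

```text
7.65 [642.6 268.7  52.5] yang 21.7 15.960864658667594 [-0.8  0.3  4. ] 44.99820291996002
[0.0219296  0.02305527 0.00391016]
```

>>> move_arm(
  plan=[
    [[0,0,0],-3,1],
    [[0,0,0],-3,1],
    [[0,0,0],0,1],
  ],
)

```text
time_s: 7.95
ee_pos: [642.8, 268.7, 52.5]
ee_rot: [179.9, 0.1, 106.0]
force: [0.4, -0.2, 4.0]
gripper_width: 16.3
gripper_force: 45.5
```

Run:
```python
from w import *
print(s['torque'])
p=green('wrist',60,90); p=green('top',30,100)
```

```text
7.95 [642.8 268.7  52.5] yang 16.0 16.305417974479774 [ 0.4 -0.2  4. ] 45.4631906747818
[ 0.02058929 -0.09576887  1.41706635]
wrist 2567 [639.8 276.4  75.4] [642.6 266.8] [27.6 55.2] -73.4 z [66.3 76.5 77.9]
top 65 [626.  282.5  47.8] [627.  282.3] [43.4 17.1] -129.9 z [44.5 46.9 54.6]
```

Torque has risen to 1.4 N·m, so it is at the stop, with the bar at about −73°. I'll ease up and release.

>>> move_arm(
  plan=[
    [[0,0,0.15],0,1],
    [[0,0,0.15],0,1],
    [[0,0,0],0.5,1],
    [[0,0,0],0,1],
  ],
  squeeze=20,
)

```text
time_s: 8.45
ee_pos: [642.6, 268.6, 55.0]
ee_rot: [-180.0, -0.0, 106.1]
force: [3.4, 0.0, -3.4]
gripper_width: 16.5
gripper_force: 19.8
```

>>> move_arm(
  plan=[
    [[0,0,0],0,0.75],
    [[0,0,0],0,0.6],
    [[0,0,0],0,0.5],
    [[0,0,0],0,0.4],
    [[0,0,0],0,0.4],
  ],
)

```text
time_s: 8.95
ee_pos: [642.2, 268.7, 55.5]
ee_rot: [-180.0, -0.0, 106.1]
force: [0.7, 0.1, -0.2]
gripper_width: 51.9
gripper_force: 0.0
```

Run:
```python
from w import *
p=green('wrist',70,95)
```

```text
8.95 [642.2 268.7  55.5] yang 16.1 51.92760651959779 [ 0.7  0.1 -0.2] 0.0
wrist 2400 [640.  275.3  79.3] [642.4 266.7] [15.9 55.8] -72.5 z [75.3 79.9 81.1]
```

>>> move_arm(
  plan=[
    [[0,0,1.5],0,0.3],
    [[0,0,3],0,0.3],
    [[0,0,3.5],0,0.3],
    [[-3,1,3],0,0.2],
    [[-4,1,1],0,0],
  ],
)

```text
time_s: 9.5
ee_pos: [574.9, 289.6, 180.4]
ee_rot: [179.5, -0.1, 106.0]
force: [-0.2, 0.8, 0.1]
gripper_width: 76.9
gripper_force: 0.0
```

>>> move_arm(
  plan=[
    [[-4,1,0],0,0],
    [[-4,1,0],0,0],
    [[-3,1,0],0,0],
    [[0,0,0],0,0],
    [[0,0,0],0,0],
  ],
)

```text
time_s: 10.0
ee_pos: [462.7, 319.2, 176.9]
ee_rot: [179.8, -0.0, 106.2]
force: [0.4, 0.2, -0.3]
gripper_width: 91.5
gripper_force: 0.0
```

Run:
```python
import w; from w import *
s['ee_pos']=[642,267,0]
p=green('side',74,95); green('top',74,95); q=env.grab_frame('top')
a=cv2.resize(p['frame'][130:230,210:340],(520,400)); b=cv2.resize(q['frame'][80:160,320:375+0],(275,400))
cv2.imwrite('pics/end.png',np.hstack([a,b])[...,::-1])
```

```text
10.0 [462.7 319.2 176.9] yang 16.2 91.5261625122067 [ 0.4  0.2 -0.3] 0.0
side 109 [638.  273.5  80.3] [639.8 267.9] [15.6 54.4] 107.3 z [76.  81.1 82.7]
top none
```

View pics/end.png

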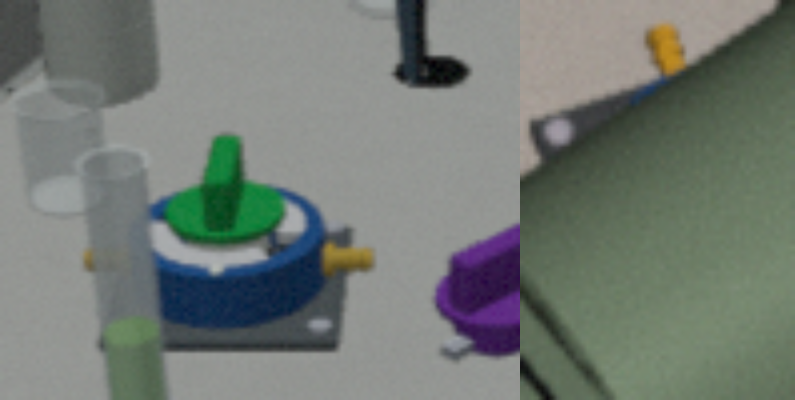

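The side view shows the green cap seated level in the housing. Its bar (225,180) points at the rim dot (217,268), at −72.7° and a height of about 23 mm, so it is locked.

```bash
python3 -c "
from workcell import env
print(env.job_done())"
```

```text
the job is handed in; nothing more can be done
None
```

The green cap is locked in the blue housing, turned clockwise to the stop and resting at about 23 mm with the gripper clear; I left the orange cap alone and handed the job in at about 10 s on the robot's clock.

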